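Swap the roller in the V-block gauge and hold it down for the reading

TASK

The roller with the blue band in the V-block bench gauge has been checked: take it out and lay it in the grey tray. Then take the plain roller from the plywood rack, lay it across both V-blocks, about in the middle of the gauge, and press it down into the Vs from above with about 15 N, straight and even, so that it bears on both faces of the Vs. Finish while still pressing it (do not let go, the dial is read while you hold), drop neither roller, and leave the bottle, the green bin and the caliper alone.

Things in the scene. Friction and masses are not known exactly. Their poses are not given: they have to be found in the camera images.
- gauge: bench gauge, fixed: green base 120 x 180 x 15 mm with two steel V-blocks and a dial indicator. Origin: underside centre, on the bench; y along the Vs, x across. V-blocks at y = -47 and +47 mm, each 30 long in y, 70 wide, tops 78 mm up; 90 degree Vs, 36 mm wide at the top, bottom edge 60 mm up. In the 64 mm gap between: only the dial (20 mm thick in x, 59 mm high) and its spindle
- v_seat (a point): where the centre of a fully seated roller lies: on the line of both Vs, midway between the V-blocks, 82.6 mm above the bench; axes as those of the gauge
- near_line: the hardened V faces on the -x side of the gauge, on both V-blocks, fixed, stiff. Origin: middle of the line on which a seated roller touches them, 11.3 mm to -x and 11.3 mm below v_seat
- far_line: the hardened V faces on the +x side of the gauge, on both V-blocks, fixed, stiff. Origin: middle of the line on which a seated roller touches them, 11.3 mm to +x and 11.3 mm below v_seat
- spindle (a joint): spindle of the dial indicator, under the middle of the roller, spring pushed upward (about 1 N), m: 0 when a roller is fully seated, -0.003 when nothing pushes it down, positive if pushed lower. It drives the dial's red needle
- checked_roller: aluminium roller with a 20 mm wide blue painted band beside its middle, at the start lying in the gauge: body 32 mm diameter and 140 mm long, with a 12 mm diameter, 12 mm long steel journal at each end (164 mm overall), about 0.3 kg. Origin: its centre, on its axis. Its y axis is its long axis (x and z may be rolled about it)
- next_roller: plain aluminium roller without band, at the start in the rack; same size, mass, origin and axes as the other roller
- rack: plywood rest, fixed: two upright sawtooth boards 12 mm thick on a base 156 x 120 x 12 mm. Origin: centre of its underside; y along the rollers, x across. Boards at y = -46 and +46 mm (80 mm clear between), teeth 65 mm high; two 90 degree notches at x = -25 and +25 mm, bottom edges 40 mm above the bench. The plain roller lies in the -x notch, the other is empty
- rack_notch (a point): centre of a roller lying in the -x notch of the rack, 62.6 mm above the bench; axes as those of the rack
- tray: grey plastic tray for checked rollers, fixed, 168 x 210 x 30 mm outside, walls and floor 4 mm. Origin: centre of its underside; y its long side. Four ribs 5 mm wide, 4 mm high run along y on its floor at x = -60, -20, 20, 60 mm; a roller laid along y in the middle (x = 0) rests on the floor between two ribs, its axis 20 mm above the bench
- cleaner: teal cleaner bottle, 58 mm diameter, 165 mm tall, standing, loose. Origin: centre of its underside. Leave alone
- parts_bin: small open green plastic bin 100 x 130 x 55 mm, loose. Origin: centre of its underside. Leave alone
- caliper: steel caliper with a black slide, lying flat, loose, 220 mm long in its y, jaws reaching 60 mm to its +x at its -y end, 11 mm high. Origin: middle of the beam's underside. Leave alone
Mind the look-alikes: they are no part of the job. What is shaped like the gauge but orange or purple is not meant. Leave any red look-alike of the checked_roller alone.

How it is judged:
On the way, in this order (a step that is already met when the one before it is completed fails the run):
1. the banded roller lies in the grey tray, at rest and released (z of checked_roller in the frame of tray below 0.032 m and x of checked_roller in the frame of tray between -0.082 and 0.082 m and y of checked_roller in the frame of tray between -0.05 and 0.05 m and linear speed of checked_roller below 0.03 m/s and contact force between the fingers and checked_roller below 0.1 N), for 0.2 s.
2. the plain roller lies seated in both Vs (x of next_roller in the frame of v_seat between -0.002 and 0.002 m and z of next_roller in the frame of v_seat below 0.0015 m and y of next_roller in the frame of v_seat between -0.015 and 0.015 m and angle between the y axis of next_roller and the y axis of gauge, either way round below 0.02 rad), for 0.2 s.
At the end, for the whole second after the job is handed in: The plain roller is still and seated in both Vs (2 mm across, 1.5 mm in height, 15 mm of the middle, 0.02 rad), the spindle within 1.5 mm of zero, the fingers pressing it, each contact line carrying 4 to 30 N (a straight push of 15 N gives about 7). The banded roller rests on the tray's floor (all of step 2 and contact force between near_line and next_roller between 4 and 30 N and contact force between far_line and next_roller between 4 and 30 N and contact force between the fingers and next_roller above 3 N and value of joint spindle above -0.0015 m and z of next_roller in the frame of v_seat above -0.003 m and linear speed of next_roller below 0.01 m/s and z of checked_roller in the frame of tray below 0.032 m and x of checked_roller in the frame of tray between -0.082 and 0.082 m and y of checked_roller in the frame of tray between -0.05 and 0.05 m and linear speed of checked_roller below 0.03 m/s); the arm keeps its last pose, push and grip.
It fails at once if a roller is dropped or thrown (falls freely by more than about 25 mm) ((linear speed of checked_roller above 0.7 m/s and contact force between the fingers and checked_roller below 0.01 N) or (linear speed of next_roller above 0.7 m/s and contact force between the fingers and next_roller below 0.01 N)).
It fails at once if the bottle, the green bin or the caliper is shifted by more than 30 mm or the bottle tipped (distance of any of cleaner, parts_bin, caliper from where it was at the start of the episode above 0.03 m or angle between cleaner's own z axis and vertical above 0.5 rad).
It also fails if it takes over 72 s, if anything falls off the work surface, if the arm or the gripper's body presses on something with over 40 N, if the wrist force passes 120 N, or if a joint passes its speed limit or range.

ROBOT

A 6-joint arm with a two-finger parallel gripper is mounted at the origin on the work surface. World frame = base frame: x ahead of the robot, y to its left, z up, the work surface at z = 0. Lengths are in m, angles in rad, forces in N, time in s.
With the tool pointing down it reaches from about 0.35 to 1 m from the base axis. Payload 7.1 kg.
Tool frame: the origin (TCP) lies at the very end of the fingers, on their centre line; the grasp point (between the pads) lies 19 mm behind it (grip_depth is the distance from the TCP to the grasp point, in m); z points along the fingers, y is the line along which they close (so a half turn about z gives the same grasp; the last joint's range is limited). The gripper opens to 85 mm and grips with 20 to 120 N. Pads are 22 mm wide; open, the fingers measure 114 mm over their backs; the gripper's body (76 mm by 85 mm) begins 54 mm behind the grasp point. The pads swing forward as they close: fully open they stand 13 mm farther back than shut.
Start: joints at [1.238, 0.423, 1.63, -0, 1.089, -0.019], TCP at [0.193, 0.594, 0.231] pointing down, gripper open.
Joint ranges: [-3, 3], [-0.9, 2.11], [0.09, 2.58], [-1.31, 4.45], [0.11, 2.69], [-2.54, 2.54]. Speed limits (rad/s): [2.39, 2.39, 3.01, 3.14, 3.14, 3.14].

INTERFACE

Orientations are given as a unit quaternion [w, x, y, z].
In Python, from bench import * gives the robot as it stands. The module is installed in compiled form; this text tells all that it offers.
- The arm moves only by the tool carry_out, never from a script. Its arguments are lists of equal length, an entry for each row: "translation": the shift along the tool's x, y, z in units of 40 mm (1.0 is 40 mm), a list of three; "rotation": the turn, a rotation vector about the tool's x, y, z in units of 8 degrees (1.0 is 8 degrees), a list of three. A call has 1 to 8 rows; each row shifts and turns the commanded pose from where the row before left it, along the tool's axes as they then stand; what a row does not reach is not made up. A row lasts 1/10 s, in which the tool goes at most 50 mm and 8.59 degrees, less where a joint would pass 70% of its speed; a pose out of reach is approached as far as the arm can. A call is refused whole if a number of a shift passes 1 or a number of a turn 1, either way. A call with a gripper value outside its range is refused whole. "fingers" is the opening, from 0 (shut) to 1 (fully open), set as the call begins (left out, the last holds). The fingers move at their own pace and stop on an object; "newtons" is the grip in N (left out, the last holds). Time passes only in rows, so rows that do not move let the fingers close. It gives the time, the measured TCP pose, the force, the opening and the grip force at its end, in the units of the state.
- get_obs(): the state, without advancing time (a new reading comes with each control period).
- read_camera(name): name is "scene" or "top"; returns a dict with "color" (384x512x3 uint8, blue, green, red), "intrinsics" (3x3 intrinsics, pixels), "R" (3x3) and "t" (3): a world point X has camera coordinates R X + t. Camera axes: x right, y down, z forward; pixel columns grow to the right and rows downward; lengths in m; the calibration is good to about 2 mm. A picture is of the moment at which its call begins. There is no depth.
- close_job(): hands the job in; it is judged then, once.
The state is a dict: "t": time; "joints": joint angles; "dq": joint speeds; "effort": joint torques, N m; "eef_pos": TCP position; "tcp_rot": TCP orientation; "wrist_force": force on the tool from outside, world axes, zero at the start; "wrist_torque": the same for the moment, N m; "grip_width": finger opening in m; "grasp_force": force on a finger pad.
Only numpy, scipy, OpenCV 4.12 (cv2) and the standard library are available. Lean on these libraries where they do the work, as an engineer would, in place of code of your own. Each camera call takes 0.05 s, during which the arm holds its last target. There are 200 camera calls.

## Working session

There is one attempt and no reset: what is moved stays moved. The work goes in short steps, Python scripts to look and compute and a tool call to move; the robot and the scene stay as the last step left them, time stands still between calls to the robot, and variables do not carry over. Pictures are saved under pics/ and viewed, at most 10 in all, crops included, and the job is handed in when it is done.

Besides the shell and the picture viewer there is one more tool, called after "Request:" by a JSON object that holds its "fn" and its "kwargs", one argument or row to a line. carry_out: Moves the arm, as the interface text tells. Its arguments: {"type":"object","properties":{"translation":{"type":"array","items":{"type":"array","items":{"type":"number"}}},"rotation":{"type":"array","items":{"type":"array","items":{"type":"number"}}},"fingers":{"type":"number"},"newtons":{"type":"number"}},"required":["translation","rotation"]}

```bash
mkdir -p pics; python3 - <<'E'
from bench import *
import cv2,numpy as np,pickle
d={}
for n in("scene","top"):
    d[n]=read_camera(n); cv2.imwrite(f"pics/{n}0.png",cv2.resize(d[n]["color"],(800,600),interpolation=cv2.INTER_CUBIC))
    c=d[n]; print(n,c["intrinsics"].round(1).tolist(),(-c["R"].T@c["t"]).round(3),c["R"].round(3).tolist())
pickle.dump(d,open("c0.pkl","wb"))
o=get_obs();print(o)
E
```

```text
scene [[438.5, 0.0, 256.8], [0.0, 438.5, 189.4], [0.0, 0.0, 1.0]] [ 0.929 -0.521  1.218] [[0.767, 0.642, 0.01], [0.561, -0.662, -0.497], [-0.312, 0.387, -0.868]]
top [[447.0, 0.0, 262.8], [0.0, 447.0, 188.5], [0.0, 0.0, 1.0]] [4.300e-01 1.000e-03 1.471e+00] [[-0.024, -1.0, -0.003], [-0.996, 0.024, -0.09], [0.09, 0.0, -0.996]]
{'t': 0.1, 'joints': array([ 1.23801309e+00,  4.23809233e-01,  1.63066827e+00,  5.70471215e-06,
        1.08859391e+00, -1.89955795e-02]), 'dq': array([-0.0004662 ,  0.00017727, -0.00260403,  0.00098568,  0.00211863,
        0.00032108]), 'effort': array([-7.92567880e-05, -5.58423436e+01, -2.82446927e+01, -1.28978846e-05,
        2.89827680e-03,  3.06285676e-05]), 'eef_pos': array([0.19271336, 0.59399131, 0.23057396]), 'tcp_rot': array([-1.31866395e-04,  1.56252213e-01,  9.87716912e-01, -7.27528259e-04]), 'wrist_force': array([-0.53536501,  0.42239392,  0.25943826]), 'wrist_torque': array([ 0.00139158, -0.02356366,  0.01162773]), 'grasp_force': 0.0, 'grip_width': 0.08566169708386177}
```

View pics/top0.png

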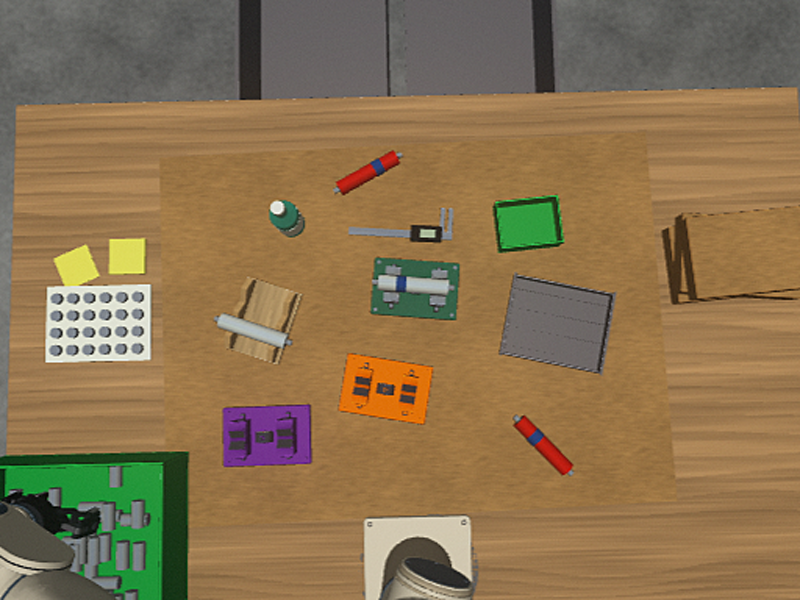

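View pics/scene0.png

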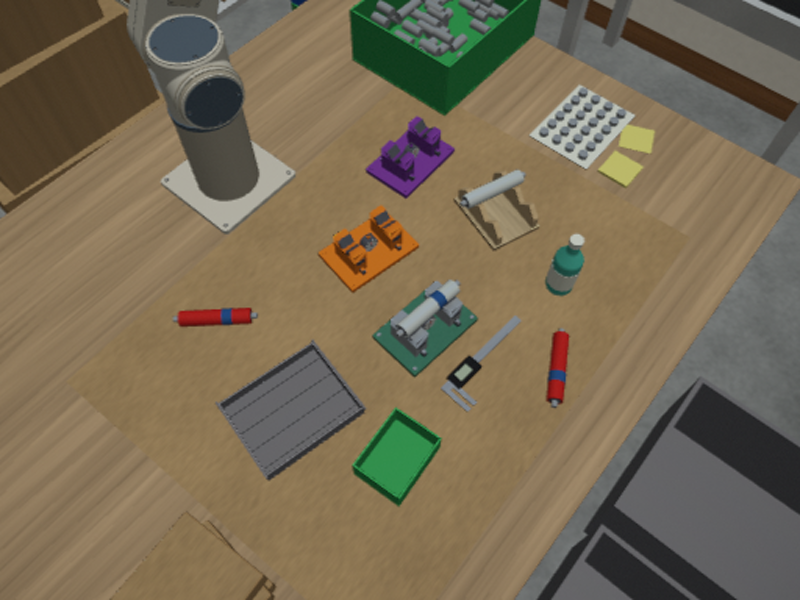

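The top view (800x600 pixels) shows these candidates:
- **Banded:** a white roller with a blue band at (413,284) in the green gauge. Two red look-alikes lie at (368,173) and (543,445) and are left alone.
- **Gauge:** the green one at (415,288). The orange (386,388) and purple (266,436) ones are not meant.
- **Plain roller:** (253,331), in the rack.
- **Tray:** grey, at (557,325).

Next I measure their poses with masks.

```bash
cat > h.py <<'E'
import cv2,numpy as np,pickle
def cast(c,p,z):
    K,R,t=c["intrinsics"],c["R"],c["t"]; o=-R.T@t
    d=R.T@np.linalg.inv(K)@np.array([p[0],p[1],1.]); return o+d*(z-o[2])/d[2]
def proj(c,X):
    q=c["intrinsics"]@(c["R"]@np.asarray(X)+c["t"]); return q[:2]/q[2]
def blob(c,lo,hi,box,s=0.64,hull=True):
    h=cv2.cvtColor(c["color"],cv2.COLOR_BGR2HSV); m=cv2.inRange(h,lo,hi)
    k=np.zeros_like(m); x0,y0,x1,y1=[int(v*s) for v in box]; k[y0:y1,x0:x1]=255; m&=k
    m=cv2.morphologyEx(m,cv2.MORPH_CLOSE,np.ones((3,3)))
    cs,_=cv2.findContours(m,cv2.RETR_EXTERNAL,cv2.CHAIN_APPROX_NONE); return max(cs,key=cv2.contourArea)
def rect(c,ct,z):
    # corners of a min-area rectangle in the world plane z
    P=np.array([cast(c,p[0],z)[:2] for p in ct],np.float32)
    (cx,cy),(w,h),a=cv2.minAreaRect(P); 
    if w>h: w,h,a=h,w,a+90   # h long; direction of long side = a+90
    return np.array([cx,cy]),w,h,(a+90)%180
E
python3 - <<'E'
from h import *
d=pickle.load(open("c0.pkl","rb"))
S={"gauge":((65,60,40),(95,255,255),.015,(360,245,475,330),(365,270,490,385)),
"tray":((0,0,40),(179,70,150),.030,(490,265,625,385),(210,335,370,485)),
"checked":((0,0,150),(125,255,255),.0826,(370,265,460,305),(385,272,465,340)),
"next":((0,0,130),(179,60,255),.0626,(205,305,300,352),(455,165,530,212))}
for n,(lo,hi,z,bt,bs) in S.items():
    for k,b in(("top",bt),("scene",bs)):
        ct=blob(d[k],lo,hi,b); p,w,h,a=rect(d[k],ct,z)
        print(n,k,p.round(4),"w%.3f h%.3f ang%.1f"%(w,h,a))
        cv2.drawContours(d[k]["color"],[ct],-1,(0,0,255),1) if 1 else 0
t=d["top"]["color"][150:260,130:400]; s=d["scene"]["color"][100:320,130:350]
cv2.imwrite("pics/ov.png",np.hstack([cv2.resize(t,(540,220)),cv2.resize(s,(220,220))]))
E
```

```text
gauge top [ 0.5759 -0.0069] w0.118 h0.176 ang84.2
gauge scene [ 0.5768 -0.008 ] w0.120 h0.178 ang84.4
tray top [ 0.4961 -0.2993] w0.172 h0.214 ang77.2
tray scene [ 0.4967 -0.2995] w0.180 h0.215 ang77.3
checked top [ 0.5773 -0.029 ] w0.079 h0.128 ang88.6
checked scene [ 0.5707 -0.0231] w0.024 h0.085 ang83.8
next top [0.4943 0.3244] w0.028 h0.160 ang70.3
next scene [0.49   0.3289] w0.030 h0.159 ang70.3
```

View pics/ov.png

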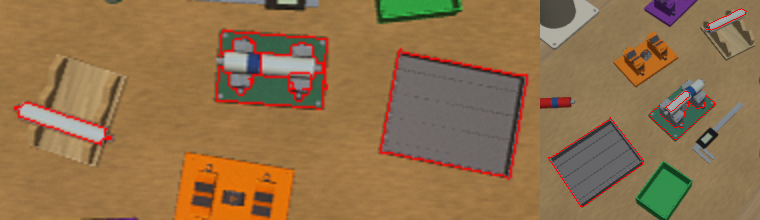

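```bash
python3 - <<'E'
from h import *
d=pickle.load(open("c0.pkl","rb"))
def crop(k,X,u,L=.07,r=.016):
    c=d[k]; x,y=proj(c,X).astype(int); w=40
    im=cv2.resize(c["color"][y-w+4:y+w-4,x-53:x+53],None,fx=3.75,fy=3.75,interpolation=cv2.INTER_CUBIC)
    for q in (-L,0,L):
        p=(proj(c,np.array(X)+q*u)-[x-53,y-w+4]+.5)*3.75; cv2.circle(im,tuple(p.astype(int)),3,(0,0,255),-1)
    return im[:268,:397]
def u(a): a=np.radians(a); return np.array([np.cos(a),np.sin(a),0])
G=np.array([.5763,-.0075,.0826]);N=np.array([.4943,.3244,.0626])
cv2.imwrite("pics/cf.png",np.vstack([np.hstack([crop(k,G,u(84.3)) for k in d]),np.hstack([crop(k,N,u(70.3)) for k in d])]))
E
```

```text
(no output)
```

View pics/cf.png

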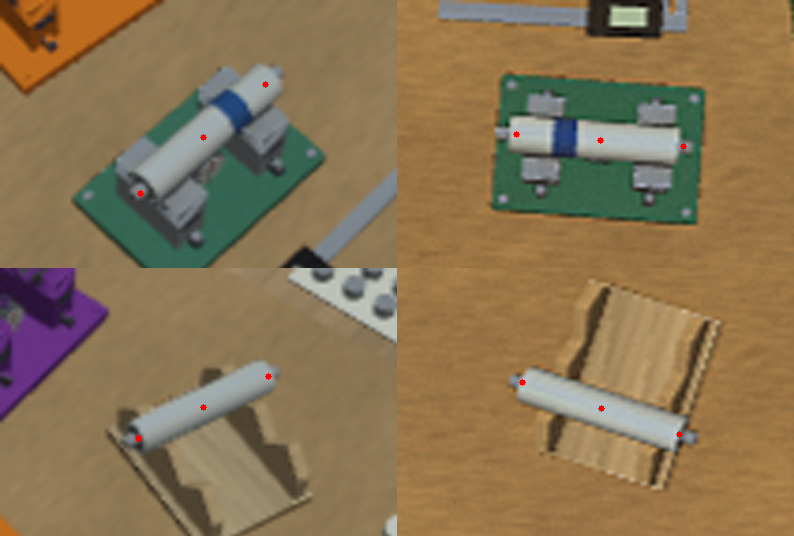

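The enlarged crops confirm both. The blue-banded roller lies in the green gauge, with the axis dots on its axis (top crop 516..683) and its body about 5 mm toward +y. The plain roller lies in the rack, with the dots on its axis. Now I plan the moves.

```bash
cat >> h.py <<'E'
from scipy.spatial.transform import Rotation as Rn
def plan(o,xyz,head,step=.036,n=None,straight=True):
    R=Rn.from_quat(o["tcp_rot"],scalar_first=True); p=o["eef_pos"].copy()
    h=np.radians(head); T=np.array([[np.cos(h),np.sin(h),0],[np.sin(h),-np.cos(h),0],[0,0,-1]]).T
    Tg=Rn.from_matrix(T); xyz=np.array(xyz)
    rv=(R.inv()*Tg).as_rotvec(degrees=True)
    n=n or int(max(np.ceil(np.linalg.norm(xyz-p)/step),np.ceil(np.abs(rv).max()/7.5),1))
    for i in range(n):
        s=np.round(R.inv().apply((xyz-p)/(n-i))/.04,2); r=np.round((R.inv()*Tg).as_rotvec(degrees=True)/(n-i)/8,2)
        p=p+R.apply(s*.04); R=R*Rn.from_rotvec(r*8,degrees=True)
        if i%8==0: T_,R_=[],[]
        T_.append(s.tolist());R_.append((r+0).tolist())
        if i%8==7 or i==n-1: print(T_,"\n ",R_)
E
python3 - <<'E'
from bench import *
from h import *
plan(get_obs(),[.5763,-.0075,.15],84.3)
E
```

```text
[[-0.69, -0.57, 0.1], [-0.73, -0.52, 0.1], [-0.76, -0.47, 0.1], [-0.79, -0.41, 0.1], [-0.82, -0.36, 0.1], [-0.84, -0.3, 0.1], [-0.86, -0.25, 0.1], [-0.87, -0.19, 0.1]] 
  [[0.0, 0.0, 0.49], [0.0, 0.0, 0.49], [0.0, 0.0, 0.49], [0.0, 0.0, 0.49], [0.0, 0.0, 0.48], [0.0, 0.0, 0.49], [0.0, 0.0, 0.48], [0.0, 0.0, 0.49]]
[[-0.88, -0.13, 0.1], [-0.89, -0.07, 0.1], [-0.89, -0.01, 0.1], [-0.89, 0.05, 0.1], [-0.88, 0.11, 0.1], [-0.87, 0.17, 0.1], [-0.86, 0.23, 0.11], [-0.84, 0.29, 0.1]] 
  [[0.0, 0.0, 0.48], [0.0, 0.0, 0.49], [0.0, 0.0, 0.48], [0.0, 0.0, 0.49], [0.0, 0.0, 0.48], [0.0, 0.0, 0.49], [0.0, 0.0, 0.48], [0.0, 0.0, 0.49]]
[[-0.82, 0.34, 0.11], [-0.8, 0.4, 0.1], [-0.77, 0.45, 0.11], [-0.74, 0.51, 0.1]] 
  [[0.0, 0.0, 0.48], [0.0, 0.0, 0.49], [0.0, 0.01, 0.48], [0.0, 0.0, 0.49]]
```

Request:
{"fn": "carry_out", "kwargs": {
  "translation": [
    [-0.69,-0.57,0.1],
    [-0.73,-0.52,0.1],
    [-0.76,-0.47,0.1],
    [-0.79,-0.41,0.1],
    [-0.82,-0.36,0.1],
    [-0.84,-0.3,0.1],
    [-0.86,-0.25,0.1],
    [-0.87,-0.19,0.1]
  ],
  "rotation": [
    [0,0,0.49],
    [0,0,0.49],
    [0,0,0.49],
    [0,0,0.49],
    [0,0,0.48],
    [0,0,0.49],
    [0,0,0.48],
    [0,0,0.49]
  ],
  "fingers": 1,
  "newtons": 40
}}

```text
t: 0.9
eef_pos: [0.3473, 0.3521, 0.199]
tcp_rot: [-0.0, 0.417, 0.909, -0.0]
wrist_force: [0.4, 0.3, -0.1]
grip_width: 0.0855
grasp_force: 0.0
```

Request:
{"fn": "carry_out", "kwargs": {
  "translation": [
    [-0.88,-0.13,0.1],
    [-0.89,-0.07,0.1],
    [-0.89,-0.01,0.1],
    [-0.89,0.05,0.1],
    [-0.88,0.11,0.1],
    [-0.87,0.17,0.1],
    [-0.86,0.23,0.1],
    [-0.84,0.29,0.1]
  ],
  "rotation": [
    [0,0,0.48],
    [0,0,0.49],
    [0,0,0.48],
    [0,0,0.49],
    [0,0,0.48],
    [0,0,0.49],
    [0,0,0.48],
    [0,0,0.49]
  ]
}}

```text
t: 1.7
eef_pos: [0.5002, 0.1121, 0.167]
tcp_rot: [-0.0, 0.645, 0.764, -0.0]
wrist_force: [-0.4, 0.7, 0.1]
grip_width: 0.0854
grasp_force: 0.0
```

Request:
{"fn": "carry_out", "kwargs": {
  "translation": [
    [-0.82,0.34,0.1],
    [-0.8,0.4,0.1],
    [-0.77,0.45,0.1],
    [-0.74,0.51,0.1],
    [0,0,0],
    [0,0,0]
  ],
  "rotation": [
    [0,0,0.48],
    [0,0,0.49],
    [0,0,0.48],
    [0,0,0.49],
    [0,0,0],
    [0,0,0]
  ]
}}

```text
t: 2.3
eef_pos: [0.5761, -0.0076, 0.1507]
tcp_rot: [-0.001, 0.742, 0.67, -0.0]
wrist_force: [-1.0, -0.0, -0.4]
grip_width: 0.0851
grasp_force: 0.0
```

```bash
python3 - <<'E'
from bench import *
from h import *
o=get_obs();print(o["t"],o["eef_pos"],o["tcp_rot"],o["wrist_force"])
plan(o,[.5763,-.0075,.068],84.3,step=.025)
E
```

```text
2.3 [ 0.57611358 -0.00762366  0.15072607] [-5.39462758e-04  7.41967618e-01  6.70435370e-01 -4.21036700e-04] [-1.03141445 -0.01866738 -0.40617849]
[[0.0, 0.0, 0.52], [0.0, 0.0, 0.52], [0.0, 0.0, 0.51], [0.0, 0.01, 0.52]] 
  [[0.0, 0.0, 0.0], [0.0, 0.0, 0.0], [0.0, 0.0, -0.01], [-0.01, 0.0, 0.0]]
```

Request:
{"fn": "carry_out", "kwargs": {
  "translation": [
    [0,0,0.52],
    [0,0,0.52],
    [0,0,0.52],
    [0,0,0.5],
    [0,0,0]
  ],
  "rotation": [
    [0,0,0],
    [0,0,0],
    [0,0,0],
    [0,0,0],
    [0,0,0]
  ]
}}

```text
t: 2.8
eef_pos: [0.5737, -0.0058, 0.0666]
tcp_rot: [-0.002, 0.741, 0.672, -0.002]
wrist_force: [-0.3, -0.1, 0.7]
grip_width: 0.0853
grasp_force: 0.0
```

Request:
{"fn": "carry_out", "kwargs": {
  "translation": [
    [0,0,0],
    [0,0,0],
    [0,0,0],
    [0,0,0],
    [0,0,0],
    [0,0,0],
    [0,0,0],
    [0,0,0]
  ],
  "rotation": [
    [0,0,0],
    [0,0,0],
    [0,0,0],
    [0,0,0],
    [0,0,0],
    [0,0,0],
    [0,0,0],
    [0,0,0]
  ],
  "fingers": 0,
  "newtons": 40
}}

```text
t: 3.6
eef_pos: [0.5767, -0.007, 0.0701]
tcp_rot: [0.0, 0.742, 0.671, 0.0]
wrist_force: [-2.6, 1.2, 5.6]
grip_width: 0.0306
grasp_force: 39.1
```

Width 30.6 mm and +5.6 N up suggest the pads sit high on the roller. I open and go 6 mm deeper.

Request:
{"fn": "carry_out", "kwargs": {
  "translation": [
    [0,0,0],
    [0,0,0],
    [0,0,0],
    [0,0,0.15],
    [0,0,0]
  ],
  "rotation": [
    [0,0,0],
    [0,0,0],
    [0,0,0],
    [0,0,0],
    [0,0,0]
  ],
  "fingers": 0.6
}}

```text
t: 4.1
eef_pos: [0.5759, -0.0071, 0.062]
tcp_rot: [-0.0, 0.742, 0.671, -0.0]
wrist_force: [-0.7, 0.4, -1.0]
grip_width: 0.0512
grasp_force: 0.0
```

Request:
{"fn": "carry_out", "kwargs": {
  "translation": [
    [0,0,0],
    [0,0,0],
    [0,0,0],
    [0,0,0],
    [0,0,0],
    [0,0,0],
    [0,0,0],
    [0,0,0]
  ],
  "rotation": [
    [0,0,0],
    [0,0,0],
    [0,0,0],
    [0,0,0],
    [0,0,0],
    [0,0,0],
    [0,0,0],
    [0,0,0]
  ],
  "fingers": 0
}}

```text
t: 4.9
eef_pos: [0.5766, -0.0071, 0.0629]
tcp_rot: [0.0, 0.742, 0.671, 0.0]
wrist_force: [1.2, 0.5, -0.9]
grip_width: 0.0311
grasp_force: 39.6
```

Request:
{"fn": "carry_out", "kwargs": {
  "translation": [
    [0,0,-0.2],
    [0,0,-0.6],
    [0,0,-0.7],
    [0,0,-0.7],
    [0,0,0],
    [0,0,0]
  ],
  "rotation": [
    [0,0,0],
    [0,0,0],
    [0,0,0],
    [0,0,0],
    [0,0,0],
    [0,0,0]
  ]
}}

```text
t: 5.5
eef_pos: [0.5763, -0.0071, 0.1513]
tcp_rot: [0.0, 0.742, 0.671, 0.0]
wrist_force: [-0.8, -0.5, -2.3]
grip_width: 0.0307
grasp_force: 40.1
```

```bash
python3 - <<'E'
from bench import *
from h import *
o=get_obs();print(o["t"],o["eef_pos"],o["wrist_force"],o["wrist_torque"],o["grip_width"],o["grasp_force"])
plan(o,[.4964,-.2994,.08],77.3,step=.03)
c=read_camera("scene");cv2.imwrite("pics/lift.png",cv2.resize(c["color"][150:270,200:360],(640,480)))
E
```

```text
5.5 [ 0.57633185 -0.0070918   0.15134329] [-0.76141878 -0.53642634 -2.26629197] [0.02924705 0.00662531 0.00570867] 0.030714041613955512 40.14795899391174
[[-0.68, -0.11, 0.16], [-0.68, -0.11, 0.16], [-0.68, -0.1, 0.16], [-0.68, -0.09, 0.16], [-0.68, -0.08, 0.16], [-0.69, -0.08, 0.16], [-0.69, -0.07, 0.16], [-0.69, -0.06, 0.17]] 
  [[0.0, 0.0, 0.08], [0.0, 0.0, 0.08], [0.0, 0.0, 0.08], [0.0, 0.0, 0.08], [0.0, 0.0, 0.08], [0.0, 0.0, 0.08], [0.0, 0.0, 0.08], [0.0, 0.0, 0.08]]
[[-0.68, -0.05, 0.16], [-0.69, -0.05, 0.17], [-0.69, -0.04, 0.16]] 
  [[0.0, 0.0, 0.08], [0.0, 0.0, 0.08], [0.0, 0.0, 0.07]]
```

View pics/lift.png

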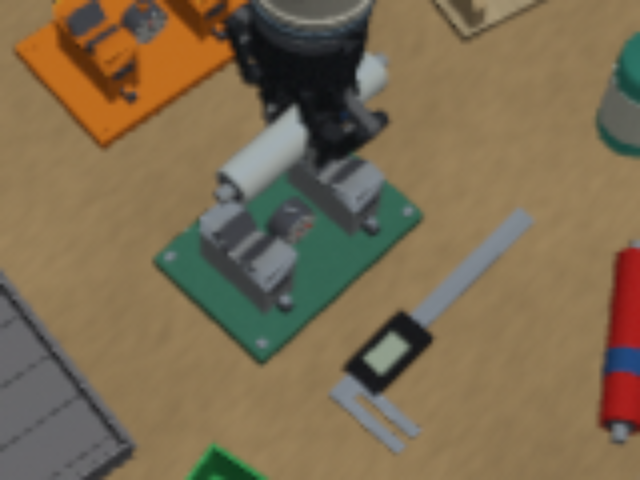

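The roller hangs level in the gripper at about (300,140) and the gauge below is empty, with all else in place. On to the tray.

Request:
{"fn": "carry_out", "kwargs": {
  "translation": [
    [-0.68,-0.11,0.16],
    [-0.68,-0.11,0.16],
    [-0.68,-0.1,0.16],
    [-0.68,-0.09,0.16],
    [-0.68,-0.08,0.16],
    [-0.69,-0.08,0.16],
    [-0.69,-0.07,0.16],
    [-0.69,-0.06,0.16]
  ],
  "rotation": [
    [0,0,0.08],
    [0,0,0.08],
    [0,0,0.08],
    [0,0,0.08],
    [0,0,0.08],
    [0,0,0.08],
    [0,0,0.08],
    [0,0,0.08]
  ]
}}

```text
t: 6.35
eef_pos: [0.5167, -0.2204, 0.0977]
tcp_rot: [-0.002, 0.771, 0.637, -0.001]
wrist_force: [-0.3, 0.3, -2.9]
grip_width: 0.0308
grasp_force: 40.1
```

Request:
{"fn": "carry_out", "kwargs": {
  "translation": [
    [-0.68,-0.05,0.16],
    [-0.69,-0.05,0.16],
    [-0.69,-0.04,0.16],
    [0,0,0],
    [0,0,0.5],
    [0,0,0.5],
    [0,0,0.4],
    [0,0,0]
  ],
  "rotation": [
    [0,0,0.08],
    [0,0,0.08],
    [0,0,0.07],
    [0,0,0],
    [0,0,0],
    [0,0,0],
    [0,0,0],
    [0,0,0]
  ]
}}

```text
t: 7.15
eef_pos: [0.4944, -0.2979, 0.0216]
tcp_rot: [-0.003, 0.781, 0.625, -0.001]
wrist_force: [-0.4, 0.7, -2.9]
grip_width: 0.0308
grasp_force: 40.0
```

Request:
{"fn": "carry_out", "kwargs": {
  "translation": [
    [0,0,0.15],
    [0,0,0.15],
    [0,0,0.1],
    [0,0,0],
    [0,0,0]
  ],
  "rotation": [
    [0,0,0],
    [0,0,0],
    [0,0,0],
    [0,0,0],
    [0,0,0]
  ]
}}

```text
t: 7.65
eef_pos: [0.4966, -0.2997, 0.0088]
tcp_rot: [0.0, 0.781, 0.625, 0.0]
wrist_force: [-0.2, 0.1, -2.3]
grip_width: 0.0306
grasp_force: 40.0
```

Request:
{"fn": "carry_out", "kwargs": {
  "translation": [
    [0,0,0.04],
    [0,0,0.04],
    [0,0,0],
    [0,0,0]
  ],
  "rotation": [
    [0,0,0],
    [0,0,0],
    [0,0,0],
    [0,0,0]
  ]
}}

```text
t: 8.05
eef_pos: [0.4969, -0.2999, 0.0075]
tcp_rot: [0.001, 0.781, 0.625, 0.0]
wrist_force: [-4.4, 2.4, 18.1]
grip_width: 0.0306
grasp_force: 51.1
```

The fingertips touch the ribs (z = 8 mm), with the roller about 7 mm above the floor. I back off slightly and release.

Request:
{"fn": "carry_out", "kwargs": {
  "translation": [
    [0,0,-0.06],
    [0,0,0]
  ],
  "rotation": [
    [0,0,0],
    [0,0,0]
  ]
}}

```text
t: 8.25
eef_pos: [0.4968, -0.2999, 0.0083]
tcp_rot: [0.001, 0.781, 0.625, 0.0]
wrist_force: [-0.0, 0.8, -2.3]
grip_width: 0.031
grasp_force: 40.1
```

Request:
{"fn": "carry_out", "kwargs": {
  "translation": [
    [0,0,0],
    [0,0,0],
    [0,0,0],
    [0,0,0],
    [0,0,0],
    [0,0,0],
    [0,0,0],
    [0,0,0]
  ],
  "rotation": [
    [0,0,0],
    [0,0,0],
    [0,0,0],
    [0,0,0],
    [0,0,0],
    [0,0,0],
    [0,0,0],
    [0,0,0]
  ],
  "fingers": 1
}}

```text
t: 9.05
eef_pos: [0.4965, -0.2996, 0.0077]
tcp_rot: [-0.0, 0.781, 0.625, -0.0]
wrist_force: [-0.2, -0.5, 0.5]
grip_width: 0.0853
grasp_force: 0.0
```

Request:
{"fn": "carry_out", "kwargs": {
  "translation": [
    [0,0,-0.2],
    [0,0,-0.5],
    [0,0,-0.9],
    [0,0,-0.9],
    [0,0,-0.9],
    [0,0,-0.9],
    [0,0,0],
    [0,0,0]
  ],
  "rotation": [
    [0,0,0],
    [0,0,0],
    [0,0,0],
    [0,0,0],
    [0,0,0],
    [0,0,0],
    [0,0,0],
    [0,0,0]
  ]
}}

```text
t: 9.85
eef_pos: [0.4968, -0.2998, 0.1811]
tcp_rot: [0.001, 0.781, 0.625, 0.0]
wrist_force: [-0.3, 0.8, -0.7]
grip_width: 0.0856
grasp_force: 0.0
```

```bash
python3 - <<'E'
from bench import *
from h import *
o=get_obs();print(o["t"],o["eef_pos"],o["wrist_force"])
plan(o,[.4943,.3244,.15],70.3,step=.038)
c=read_camera("scene");pickle.dump(c,open("c1.pkl","wb"))
cv2.imwrite("pics/tray1.png",cv2.resize(c["color"][190:340,120:320],(800,600)))
E
```

```text
9.85 [ 0.49681502 -0.29980538  0.18111982] [-0.3434936   0.83906459 -0.68915459]
[[0.89, -0.21, 0.04], [0.89, -0.21, 0.04], [0.89, -0.22, 0.05], [0.89, -0.22, 0.04], [0.89, -0.23, 0.05], [0.89, -0.24, 0.04], [0.89, -0.24, 0.05], [0.88, -0.25, 0.04]] 
  [[0.0, 0.0, 0.05], [0.0, 0.0, 0.05], [0.0, 0.0, 0.05], [0.0, 0.0, 0.05], [0.0, 0.0, 0.05], [0.0, 0.0, 0.05], [0.0, 0.0, 0.05], [0.0, 0.0, 0.05]]
[[0.88, -0.25, 0.05], [0.88, -0.26, 0.04], [0.88, -0.27, 0.05], [0.88, -0.27, 0.04], [0.87, -0.28, 0.05], [0.87, -0.29, 0.04], [0.87, -0.29, 0.05], [0.87, -0.3, 0.04]] 
  [[0.0, 0.0, 0.05], [0.0, 0.0, 0.05], [0.0, 0.0, 0.05], [0.0, 0.0, 0.05], [0.0, 0.0, 0.06], [0.0, 0.0, 0.05], [0.01, 0.0, 0.06], [0.0, 0.0, 0.05]]
[[0.87, -0.31, 0.05]] 
  [[0.01, 0.0, 0.06]]
```

View pics/tray1.png

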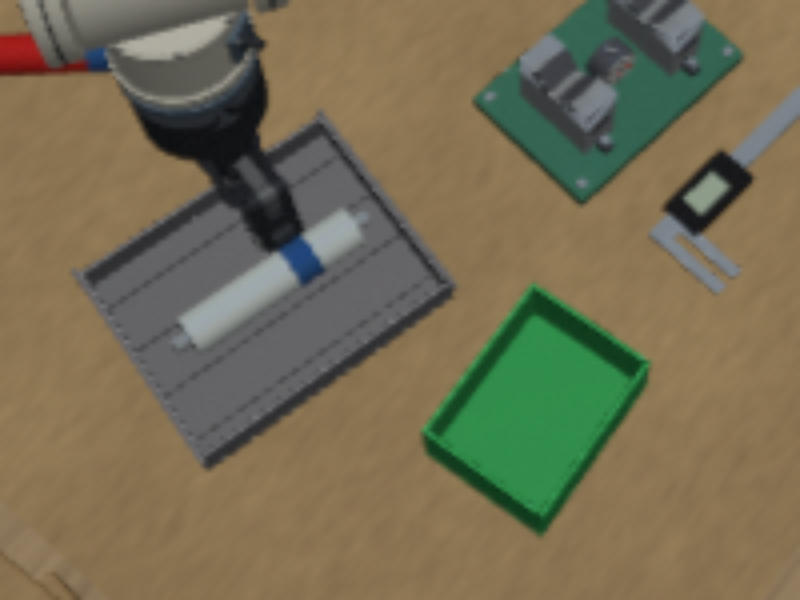

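The banded roller lies along the middle of the tray, from (180,340) to (360,215), and the bin and caliper are untouched. Next, the rack.

Request:
{"fn": "carry_out", "kwargs": {
  "translation": [
    [0.89,-0.21,0.04],
    [0.89,-0.21,0.04],
    [0.89,-0.22,0.05],
    [0.89,-0.22,0.04],
    [0.89,-0.23,0.05],
    [0.89,-0.24,0.04],
    [0.89,-0.24,0.05],
    [0.88,-0.25,0.04]
  ],
  "rotation": [
    [0,0,0.05],
    [0,0,0.05],
    [0,0,0.05],
    [0,0,0.05],
    [0,0,0.05],
    [0,0,0.05],
    [0,0,0.05],
    [0,0,0.05]
  ]
}}

```text
t: 10.7
eef_pos: [0.4937, -0.0045, 0.1642]
tcp_rot: [-0.001, 0.798, 0.602, -0.001]
wrist_force: [1.1, 0.2, -0.7]
grip_width: 0.0851
grasp_force: 0.0
```

Request:
{"fn": "carry_out", "kwargs": {
  "translation": [
    [0.88,-0.25,0.05],
    [0.88,-0.26,0.04],
    [0.88,-0.27,0.05],
    [0.88,-0.27,0.04],
    [0.87,-0.28,0.05],
    [0.87,-0.29,0.04],
    [0.87,-0.29,0.05],
    [0.87,-0.3,0.04]
  ],
  "rotation": [
    [0,0,0.05],
    [0,0,0.05],
    [0,0,0.05],
    [0,0,0.05],
    [0,0,0.06],
    [0,0,0.05],
    [0,0,0.06],
    [0,0,0.05]
  ]
}}

```text
t: 11.5
eef_pos: [0.4929, 0.2886, 0.1494]
tcp_rot: [-0.0, 0.815, 0.579, -0.002]
wrist_force: [1.1, -0.5, -0.9]
grip_width: 0.0852
grasp_force: 0.0
```

Request:
{"fn": "carry_out", "kwargs": {
  "translation": [
    [0.87,-0.31,0.05],
    [0,0,0],
    [0,0,0]
  ],
  "rotation": [
    [0,0,0.05],
    [0,0,0],
    [0,0,0]
  ]
}}

```text
t: 11.8
eef_pos: [0.4927, 0.3245, 0.1476]
tcp_rot: [0.0, 0.817, 0.577, -0.002]
wrist_force: [-0.8, 0.0, -0.6]
grip_width: 0.0854
grasp_force: 0.0
```

```bash
python3 - <<'E'
from bench import *
from h import *
o=get_obs();print(o["t"],o["eef_pos"],o["wrist_force"])
plan(o,[.4943,.3244,.043],70.3,step=.025)
# y position: refine both views of roller, wider mask, ends along axis
d=pickle.load(open("c0.pkl","rb")); u=np.array([np.cos(np.radians(70.3)),np.sin(np.radians(70.3))])
for k,b in(("top",(200,300,300,355)),("scene",(450,160,535,215))):
    ct=blob(d[k],(70,0,90),(130,90,255),b); p,w,h,a=rect(d[k],ct,.0626); print(k,p,w,h,a)
E
```

```text
11.8 [0.49268546 0.32451261 0.14758207] [-0.80392631  0.03659651 -0.61012238]
[[0.0, 0.01, 0.52], [0.0, 0.01, 0.52], [0.01, 0.01, 0.52], [0.0, 0.01, 0.53], [0.01, 0.0, 0.52]] 
  [[0.0, 0.0, 0.0], [0.0, 0.01, 0.0], [0.0, 0.0, 0.01], [-0.01, 0.01, 0.0], [0.0, 0.0, 0.01]]
top [0.49401107 0.322956  ] 0.017979057505726814 0.16315066814422607 67.04009246826172
scene [0.49175766 0.32403287] 0.03136889636516571 0.1613338440656662 70.51275634765625
```

Request:
{"fn": "carry_out", "kwargs": {
  "translation": [
    [0,0,0.52],
    [0,0,0.52],
    [0,0,0.52],
    [0,0,0.53],
    [0,0,0.52],
    [0,0,0]
  ],
  "rotation": [
    [0,0,0],
    [0,0,0],
    [0,0,0],
    [0,0,0],
    [0,0,0],
    [0,0,0]
  ]
}}

```text
t: 12.4
eef_pos: [0.4918, 0.3217, 0.0419]
tcp_rot: [-0.0, 0.818, 0.575, -0.003]
wrist_force: [-2.0, 0.2, -0.1]
grip_width: 0.0855
grasp_force: 0.0
```

Request:
{"fn": "carry_out", "kwargs": {
  "translation": [
    [0,0,0],
    [0,0,0],
    [0,0,0],
    [0,0,0],
    [0,0,0],
    [0,0,0],
    [0,0,0],
    [0,0,0]
  ],
  "rotation": [
    [0,0,0],
    [0,0,0],
    [0,0,0],
    [0,0,0],
    [0,0,0],
    [0,0,0],
    [0,0,0],
    [0,0,0]
  ],
  "fingers": 0,
  "newtons": 40
}}

```text
t: 13.2
eef_pos: [0.495, 0.3249, 0.0461]
tcp_rot: [0.0, 0.817, 0.576, 0.001]
wrist_force: [1.7, -3.1, 7.4]
grip_width: 0.0307
grasp_force: 39.4
```

Request:
{"fn": "carry_out", "kwargs": {
  "translation": [
    [0,0,-0.2],
    [0,0,-0.6],
    [0,0,-0.8],
    [0,0,-0.9],
    [0,0,-0.6],
    [0,0,0],
    [0,0,0]
  ],
  "rotation": [
    [0,0,0],
    [0,0,0],
    [0,0,0],
    [0,0,0],
    [0,0,0],
    [0,0,0],
    [0,0,0]
  ]
}}

```text
t: 13.9
eef_pos: [0.4933, 0.3245, 0.1687]
tcp_rot: [-0.0, 0.817, 0.576, -0.0]
wrist_force: [-0.7, -1.1, -4.2]
grip_width: 0.0307
grasp_force: 40.5
```

```bash
python3 - <<'E'
from bench import *
from h import *
o=get_obs();print(o["t"],o["eef_pos"],o["wrist_force"],o["wrist_torque"])
plan(o,[.5766,-.0072,.12],84.3,step=.034)
E
```

```text
13.9 [0.49334099 0.32445054 0.1686568 ] [-0.67685309 -1.11616791 -4.20125259] [-0.02021246  0.04145882 -0.06225689]
[[-0.65, 0.43, 0.11], [-0.66, 0.42, 0.11], [-0.66, 0.4, 0.11], [-0.67, 0.39, 0.11], [-0.68, 0.37, 0.11], [-0.69, 0.36, 0.11], [-0.7, 0.34, 0.11], [-0.71, 0.33, 0.11]] 
  [[0.0, 0.0, -0.16], [0.0, 0.0, -0.16], [0.0, 0.0, -0.16], [0.0, 0.0, -0.16], [0.0, 0.0, -0.16], [0.0, 0.0, -0.16], [0.0, 0.0, -0.16], [0.0, 0.0, -0.16]]
[[-0.71, 0.31, 0.11], [-0.72, 0.29, 0.11], [-0.72, 0.28, 0.12]] 
  [[0.0, 0.0, -0.15], [0.0, 0.0, -0.16], [0.0, 0.0, -0.15]]
```

Request:
{"fn": "carry_out", "kwargs": {
  "translation": [
    [-0.65,0.43,0.11],
    [-0.66,0.42,0.11],
    [-0.66,0.4,0.11],
    [-0.67,0.39,0.11],
    [-0.68,0.37,0.11],
    [-0.69,0.36,0.11],
    [-0.7,0.34,0.11],
    [-0.71,0.33,0.11]
  ],
  "rotation": [
    [0,0,-0.16],
    [0,0,-0.16],
    [0,0,-0.16],
    [0,0,-0.16],
    [0,0,-0.16],
    [0,0,-0.16],
    [0,0,-0.16],
    [0,0,-0.16]
  ]
}}

```text
t: 14.7
eef_pos: [0.5531, 0.0819, 0.1312]
tcp_rot: [-0.001, 0.762, 0.647, -0.002]
wrist_force: [0.3, 0.3, -3.4]
grip_width: 0.0307
grasp_force: 40.4
```

Request:
{"fn": "carry_out", "kwargs": {
  "translation": [
    [-0.71,0.31,0.11],
    [-0.72,0.29,0.11],
    [-0.72,0.28,0.11],
    [0,0,0],
    [0,0,0],
    [0,0,0]
  ],
  "rotation": [
    [0,0,-0.15],
    [0,0,-0.16],
    [0,0,-0.15],
    [0,0,0],
    [0,0,0],
    [0,0,0]
  ]
}}

```text
t: 15.3
eef_pos: [0.5761, -0.0062, 0.1193]
tcp_rot: [-0.001, 0.742, 0.671, -0.001]
wrist_force: [0.1, -1.1, -3.0]
grip_width: 0.0309
grasp_force: 40.3
```

```bash
python3 - <<'E'
from bench import *
from h import *
o=get_obs();print(o["t"],o["eef_pos"],o["wrist_force"],o["wrist_torque"])
plan(o,[.5766,-.0072,.066],84.3,step=.02)
for k in("scene","top"):
    c=read_camera(k);x,y=proj(c,[.5766,-.0072,.14]).astype(int)
    im=cv2.resize(c["color"][y-40:y+40,x-53:x+53],(400,300));globals()[k]=im
cv2.imwrite("pics/over.png",np.hstack([scene,top]))
E
```

```text
15.3 [ 0.57609905 -0.00622783  0.11934431] [ 0.11398547 -1.1123872  -3.02148781] [ 0.00837622  0.05140822 -0.03734806]
[[-0.01, 0.01, 0.44], [-0.01, 0.0, 0.45], [-0.0, 0.01, 0.44]] 
  [[-0.01, 0.0, 0.0], [0.0, 0.0, 0.0], [-0.01, 0.0, 0.0]]
```

View pics/over.png

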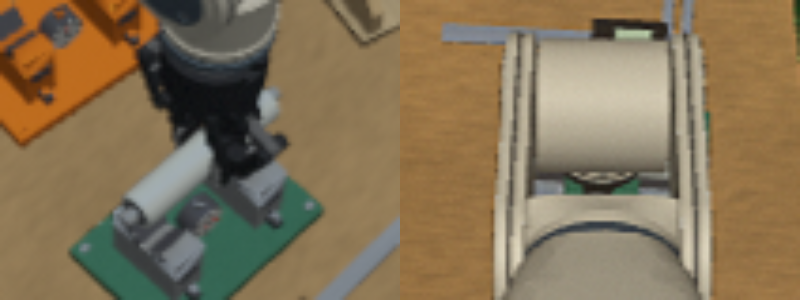

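The plain roller hangs level over both V-blocks in the scene crop, from (125,215) to (270,105). Lowering it.

Request:
{"fn": "carry_out", "kwargs": {
  "translation": [
    [0,0,0.4],
    [0,0,0.4],
    [0,0,0.3],
    [0,0,0.1],
    [0,0,0],
    [0,0,0]
  ],
  "rotation": [
    [0,0,0],
    [0,0,0],
    [0,0,0],
    [0,0,0],
    [0,0,0],
    [0,0,0]
  ]
}}

```text
t: 16.0
eef_pos: [0.5777, -0.0067, 0.073]
tcp_rot: [0.0, 0.742, 0.671, 0.0]
wrist_force: [0.4, -0.1, -3.5]
grip_width: 0.0305
grasp_force: 40.4
```

Request:
{"fn": "carry_out", "kwargs": {
  "translation": [
    [0,0,0.04],
    [0,0,0.04],
    [0,0,0],
    [0,0,0]
  ],
  "rotation": [
    [0,0,0],
    [0,0,0],
    [0,0,0],
    [0,0,0]
  ]
}}

```text
t: 16.4
eef_pos: [0.5773, -0.007, 0.0695]
tcp_rot: [0.0, 0.742, 0.671, 0.0]
wrist_force: [1.0, 0.6, -3.9]
grip_width: 0.0309
grasp_force: 40.4
```

Request:
{"fn": "carry_out", "kwargs": {
  "translation": [
    [0,0,0.04],
    [0,0,0.04],
    [0,0,0],
    [0,0,0]
  ],
  "rotation": [
    [0,0,0],
    [0,0,0],
    [0,0,0],
    [0,0,0]
  ]
}}

```text
t: 16.8
eef_pos: [0.5774, -0.0069, 0.0668]
tcp_rot: [0.0, 0.742, 0.671, 0.0]
wrist_force: [-3.0, 0.2, 4.5]
grip_width: 0.0306
grasp_force: 41.2
```

Request:
{"fn": "carry_out", "kwargs": {
  "translation": [
    [0,0,0.03],
    [0,0,0],
    [0,0,0]
  ],
  "rotation": [
    [0,0,0],
    [0,0,0],
    [0,0,0]
  ]
}}

```text
t: 17.1
eef_pos: [0.5774, -0.0069, 0.0667]
tcp_rot: [0.0, 0.742, 0.671, 0.0]
wrist_force: [-6.8, -0.5, 15.0]
grip_width: 0.0305
grasp_force: 42.3
```

Request:
{"fn": "carry_out", "kwargs": {
  "translation": [
    [0,0,-0.03],
    [0,0,0],
    [0,0,0],
    [0,0,0],
    [0,0,0],
    [0,0,0],
    [0,0,0],
    [0,0,0]
  ],
  "rotation": [
    [0,0,0],
    [0,0,0],
    [0,0,0],
    [0,0,0],
    [0,0,0],
    [0,0,0],
    [0,0,0],
    [0,0,0]
  ],
  "fingers": 1
}}

```text
t: 17.9
eef_pos: [0.5772, -0.0069, 0.0661]
tcp_rot: [-0.0, 0.742, 0.671, -0.0]
wrist_force: [-0.8, -1.4, 0.7]
grip_width: 0.0855
grasp_force: 0.0
```

Request:
{"fn": "carry_out", "kwargs": {
  "translation": [
    [0,0,-0.2],
    [0,0,-0.5],
    [0,0,-0.6],
    [0,0,-0.6],
    [0,0,-0.1],
    [0,0,0],
    [0,0,0]
  ],
  "rotation": [
    [0,0,0],
    [0,0,0],
    [0,0,0],
    [0,0,0],
    [0,0,0],
    [0,0,0],
    [0,0,0]
  ]
}}

```text
t: 18.6
eef_pos: [0.5767, -0.0069, 0.1455]
tcp_rot: [-0.0, 0.742, 0.671, -0.0]
wrist_force: [0.1, -0.6, 0.3]
grip_width: 0.0856
grasp_force: 0.0
```

Request:
{"fn": "carry_out", "kwargs": {
  "translation": [
    [0,0,0],
    [0,0,0],
    [0,0,0],
    [0,0,0],
    [0,0,0],
    [0,0,0],
    [0,0,0],
    [0,0,0]
  ],
  "rotation": [
    [0,0,0],
    [0,0,0],
    [0,0,0],
    [0,0,0],
    [0,0,0],
    [0,0,0],
    [0,0,0],
    [0,0,0]
  ],
  "fingers": 0
}}

```text
t: 19.4
eef_pos: [0.5773, -0.0069, 0.1462]
tcp_rot: [0.0, 0.742, 0.671, 0.0]
wrist_force: [-0.3, -0.9, 0.8]
grip_width: 0.0001
grasp_force: 0.0
```

```bash
python3 - <<'E'
from bench import *
from h import *
o=get_obs();print(o["t"],o["eef_pos"],o["tcp_rot"],o["wrist_force"],o["grip_width"])
plan(o,[.5765,-.0075,.106],84.3,n=2)
c=read_camera("scene");x,y=proj(c,[.5766,-.0072,.08]).astype(int)
cv2.imwrite("pics/seat.png",cv2.resize(c["color"][y-45:y+45,x-60:x+60],(800,600)))
E
```

```text
19.4 [ 0.57728138 -0.00692436  0.14615786] [3.48211209e-05 7.41620354e-01 6.70819833e-01 3.47229801e-05] [-0.25748239 -0.91778232  0.81355666] 7.032409271593153e-05
[[-0.01, -0.01, 0.5], [-0.01, -0.01, 0.5]] 
  [[0.0, 0.0, 0.0], [0.0, 0.0, 0.0]]
```

View pics/seat.png

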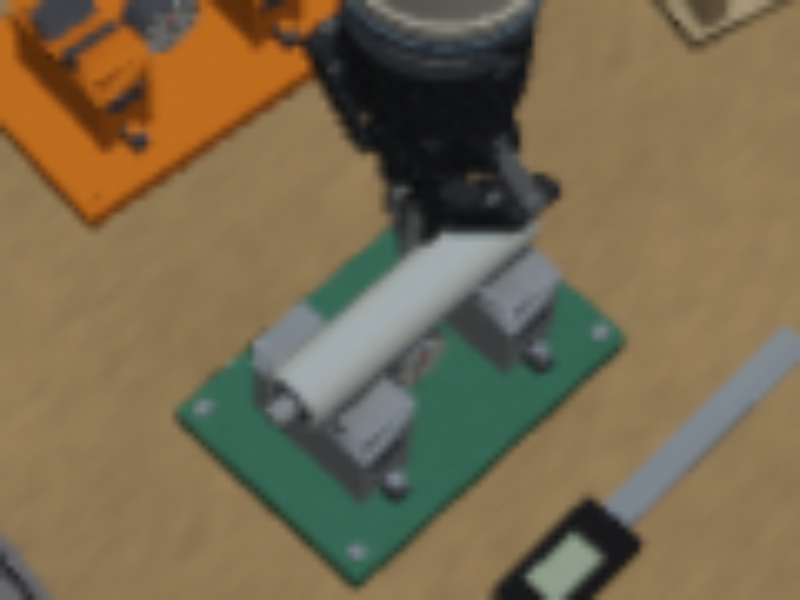

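The plain roller lies in both Vs, its near body end at about (300,390) in the crop. Now I come down with shut fingers.

Request:
{"fn": "carry_out", "kwargs": {
  "translation": [
    [0,-0.01,0.5],
    [-0.01,0,0.5],
    [0,0,0.1],
    [0,0,0],
    [0,0,0]
  ],
  "rotation": [
    [0,0,0],
    [0,0,0],
    [0,0,0],
    [0,0,0],
    [0,0,0]
  ]
}}

```text
t: 19.95
eef_pos: [0.5773, -0.0073, 0.1028]
tcp_rot: [0.0, 0.742, 0.671, 0.0]
wrist_force: [-0.7, 0.0, 0.4]
grip_width: 0.0001
grasp_force: 0.0
```

```bash
python3 - <<'E'
from h import *
c=pickle.load(open("c1.pkl","rb"));x,y=proj(c,[.5766,-.0072,.08]).astype(int)
a=np.radians(84.3);u=np.array([np.cos(a),np.sin(a),0])
p=np.array([300,390])/800*120+[x-60,y-45]
for s in(-.08,-.075,-.07,-.065,-.06): print(s,proj(c,np.array([.5763,-.0075,.0826])+s*u)-p)
E
```

```text
-0.08 [-3.5857606   3.62443053]
-0.075 [-2.34421657  2.54480434]
-0.07 [-1.10613242  1.46818681]
-0.065 [0.12850627 0.39456539]
-0.06 [ 1.35971387 -0.67607241]
```

Request:
{"fn": "carry_out", "kwargs": {
  "translation": [
    [0,-0.02,0.07],
    [0,0,0.03],
    [0,0,0],
    [0,0,0]
  ],
  "rotation": [
    [0,0,0],
    [0,0,0],
    [0,0,0],
    [0,0,0]
  ]
}}

```text
t: 20.35
eef_pos: [0.5763, -0.0072, 0.0986]
tcp_rot: [0.0, 0.742, 0.671, 0.0]
wrist_force: [-0.3, -0.0, 4.4]
grip_width: 0.0003
grasp_force: 1.9
```

Contact is at z = 98.6 mm, exactly the top of a seated roller. I press a little more.

Request:
{"fn": "carry_out", "kwargs": {
  "translation": [
    [0,0,0.03],
    [0,0,0],
    [0,0,0],
    [0,0,0]
  ],
  "rotation": [
    [0,0,0],
    [0,0,0],
    [0,0,0],
    [0,0,0]
  ]
}}

```text
t: 20.75
eef_pos: [0.5764, -0.0072, 0.0984]
tcp_rot: [0.0, 0.742, 0.671, 0.0]
wrist_force: [-4.3, -0.1, 14.4]
grip_width: -0.0001
grasp_force: 7.3
```

Request:
{"fn": "carry_out", "kwargs": {
  "translation": [
    [0,-0.01,0],
    [0,0,0],
    [0,0,0],
    [0,0,0],
    [0,0,0]
  ],
  "rotation": [
    [0,0,0],
    [0,0,0],
    [0,0,0],
    [0,0,0],
    [0,0,0]
  ]
}}

```text
t: 21.25
eef_pos: [0.5764, -0.0072, 0.0985]
tcp_rot: [0.001, 0.742, 0.671, 0.001]
wrist_force: [-2.4, 0.2, 13.3]
grip_width: -0.0002
grasp_force: 6.7
```

Request:
{"fn": "carry_out", "kwargs": {
  "translation": [
    [0,-0.01,0.01],
    [0,0,0],
    [0,0,0],
    [0,0,0],
    [0,0,0]
  ],
  "rotation": [
    [0,0,0],
    [0,0,0],
    [0,0,0],
    [0,0,0],
    [0,0,0]
  ]
}}

```text
t: 21.75
eef_pos: [0.5764, -0.0072, 0.0984]
tcp_rot: [0.001, 0.742, 0.671, 0.001]
wrist_force: [-2.0, 0.5, 15.8]
grip_width: 0.0002
grasp_force: 7.8
```

```bash
python3 - <<'E'
from bench import *
from h import *
for i in range(3):
    c=read_camera("scene");o=get_obs();print(o["t"],o["eef_pos"].round(4),o["wrist_force"].round(1),o["wrist_torque"].round(2),np.abs(o["dq"]).max())
x,y=proj(c,[.55,-.12,.05]).astype(int)
cv2.imwrite("pics/fin.png",cv2.resize(c["color"][y-85:y+95,x-120:x+120],(800,600)))
E
```

```text
21.8 [ 0.5764 -0.0072  0.0984] [-2.6 -0.4 15.2] [-0.05  0.48 -0.06] 0.0011793371203617394
21.85 [ 0.5764 -0.0072  0.0984] [-2.8  0.3 15.6] [-0.06  0.55  0.03] 0.002242949817063671
21.9 [ 0.5764 -0.0072  0.0984] [-2.5  0.3 15.2] [ 0.01  0.49 -0.03] 0.0005256688789952146
```

View pics/fin.png

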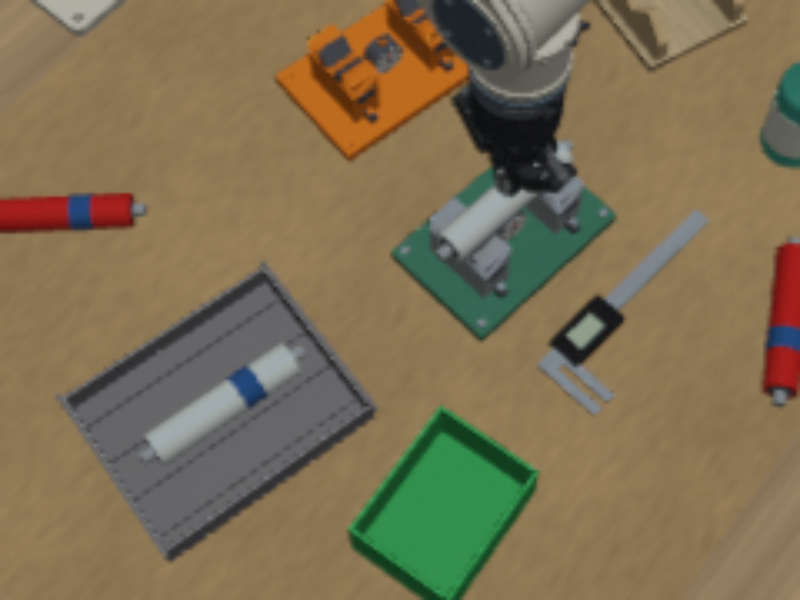

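The banded roller is in the tray at (225,400). The plain roller is under the shut fingers in the gauge at (490,210), and nothing else has been disturbed. I trim out the rest of the lateral force.

Request:
{"fn": "carry_out", "kwargs": {
  "translation": [
    [0,-0.02,0.01],
    [0,0,0],
    [0,0,0],
    [0,0,0],
    [0,0,0],
    [0,0,0]
  ],
  "rotation": [
    [0,0,0],
    [0,0,0],
    [0,0,0],
    [0,0,0],
    [0,0,0],
    [0,0,0]
  ]
}}

```text
t: 22.5
eef_pos: [0.5763, -0.0072, 0.0984]
tcp_rot: [0.002, 0.742, 0.671, 0.002]
wrist_force: [-0.8, -0.5, 17.7]
grip_width: -0.0
grasp_force: 8.4
```

Now it is straight and even: 17.7 N down and under 1 N lateral. Handing in.

```bash
python3 -c "
from bench import *
print(close_job())"
```

```text
the job is handed in; nothing more can be done
None
```

I handed the job in at about 22.5 s: the banded roller lies in the grey tray, and the plain roller sits in both Vs with the shut fingers pressing it down at about 17.7 N (under 1 N sideways); the hand-in returned no verdict.

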